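# Put the teal jar on the mixer and select its programme

### The job

Mix the teal paint: stand the teal jar with the red lid upright on the round plate of the jar mixer and let go of it, setting it down gently. Then turn the selector knob on the sloping panel until it clicks in with its white pointer line at the teal dot, and only then press the green start button all the way in and let it come back out. Leave the other things on the table where they stand.

Things in the scene. Friction and masses are not known exactly. Their poses are not given: they have to be found in the camera images.
- jar_teal: round plastic paint jar, teal body and red lid, 58 mm diameter, 62 mm tall, about 0.16 kg, lid fixed on. Origin at the centre of its underside, z up. It starts standing on the table left or right of the mixer; a smaller white jar with a similar red lid stands on the other side, and a small blue one with a red lid always stands close to the right of the mixer.
- mixer: jar mixer: grey box fixed to the table, 215 mm deep (x), 200 wide (y), 75 high; origin at the centre of its underside, x to its back, z up; yaw within 0.2 rad. The plate is on top at the back.
- panel: dark control panel, the mixer's sloping front part, 104 x 200 mm, lower edge toward the robot, 28 degrees from level. Origin at the centre of its face; x up the slope, y left, z straight out of the face (28 degrees from vertical). Selector knob at y = +40 mm, start button at y = -60 mm, x = -5 mm. Nothing else stands up from it.
- mixer_plate (a point): centre of the round aluminium plate on top of the mixer, on the surface on which the jar stands, 80 mm above the table. The plate has a raised rim of 84 mm inner diameter, 5 mm high and 4 mm thick.
- dial_grip (a point): grip point of the black selector knob: on its turning axis, 25 mm above the panel face. x = along the grip bar, where the white pointer line points; y = across the bar; z = out of the panel along the axis. The bar is 46 mm long, 13 thick, its top 13 mm above this point. Under it a round skirt of 48 mm diameter, its top 17 mm below this point: keep fingertips above it.
- teal_dot (a point): the teal dot, 10 mm wide, flat on the panel, 37 mm from the knob's axis. Six such dots lie round the upper side of the knob, from left to right (clockwise): white, orange, teal, yellow, red, purple.
- dial (a joint): angle of the selector knob, rad, growing clockwise seen from outside the panel. Clicks at 0 (white), 0.48 (orange), 0.96 (teal), 1.44 (yellow), 1.92 (red), 2.40 (purple); stops at both ends. At 1.20 the pointer points straight up the slope. A spring centres the knob on a click when let go near one; turning it on takes under 0.1 N m. Starts at yellow, red or purple.
- start_top (a point): centre of the top face of the green round start button, 26 mm diameter, on the right half of the panel. z points straight out of the panel; press along -z. The top face stands 22 mm above the panel, 10 mm above a black collar of 42 mm diameter round it.
- start (a joint): travel of the start button in m: 0 out, 0.006 fully pressed; sprung, it takes 5 N to press fully and comes back by itself.
- jar_white: bystander: white paint jar with red lid, 50 mm diameter, 50 mm tall; origin at the centre of its underside
- bowl: bystander: white porcelain rice bowl, 128 mm wide, 59 mm high, back left corner; origin at the centre of its underside
- bottle: bystander: clear rinse bottle, 65 mm wide, 213 mm tall, at the back right of the mixer; origin at the centre of its underside
- brush_cup: bystander: cup full of brushes, 218 mm tall, brushes spread about 150 mm, back right corner; origin near the centre of its underside
- dish: bystander: orange paint dish with a brush in it, about 110 mm wide, 54 mm high, at the right edge of the table; origin at the centre of its underside
- brush: bystander: bamboo brush lying on the table in front of the mixer, 190 mm long, 9 mm thick; origin near its middle
Things that resemble listed ones, but are neither listed nor needed, are in the scene too. What is shaped like the jar_teal but pink, purple or yellow is not meant.

How it is judged:
By the outcome, as a careful person would: the job done as asked, in the order asked, and still so for the second after the job is handed in, with the robot touching nothing.
It also fails if it takes over 54 s, if anything falls off the work surface, if the arm or the gripper's body presses on something with over 40 N, if the wrist force passes 120 N, or if a joint passes its speed limit or range.

### The arm

A 7-joint arm with a two-finger parallel gripper is mounted at the origin on the work surface; the furniture and walls round the work are solid. World frame = base frame: x ahead of the robot, y to its left, z up, the work surface at z = 0. Lengths are in m, angles in degrees, forces in N, time in s.
With the tool pointing down it reaches from about 0.35 to 0.775 m from the base axis. Payload 3.1 kg.
Tool frame: the origin (TCP) lies midway between the tips of the shut fingers; the grasp point (between the pads) lies 19 mm behind it (env.grasp_offset is the distance from the TCP to the grasp point, in m); z points along the fingers, y is the line along which they close (so a half turn about z gives the same grasp; the last joint's range is limited). The gripper opens to 85 mm and grips with 20 to 120 N. Pads are 22 mm wide; open, the fingers measure 114 mm over their backs; the gripper's body (76 mm by 85 mm) begins 54 mm behind the grasp point. The pads swing forward as they close: fully open they stand 13 mm farther back than shut.
Start: joints at [-70.743, 17.813, 0.802, 86.603, -0.252, 75.585, -1.558], TCP at [0.203, 0.511, 0.231] pointing down, gripper open.
Joint ranges: [-154.91, 154.91], [-16.99, 109.72], [-72.82, 74.43], [7.12, 147.25], [-82.49, 262.49], [11.32, 116.49], [-174.64, 174.64]. Speed limits (degrees/s): [159.86, 159.86, 180, 180, 180, 180, 180].

### API

Orientations are given as [roll, pitch, yaw] about the fixed x, y, z axes, in that order (R = Rz(yaw) Ry(pitch) Rx(roll)).
In Python, from plant import env gives the robot as it stands. The module is installed in compiled form; this text tells all that it offers.
- The arm moves only by the tool servo_tool, never from a script. Its argument "deltas" is a list of rows, each an object of numbers: "wx", "wy", "wz": the turn, a rotation vector about the tool's x, y, z in rad; "x", "y", "z": the shift along the tool's x, y, z in cm; "hand": the opening, from 0 (shut) to 1 (fully open). A call has 1 to 12 rows; each row is the pose to reach, as a shift and turn from the pose commanded when the call began, along the tool's axes at that moment; what a row does not reach only later rows make up. A row lasts 1/10 s, in which the tool goes at most 50 mm and 8.59 degrees, less where a joint would pass 70% of its speed; a pose out of reach is approached as far as the arm can. A call with a gripper value outside its range is refused whole. The fingers move at their own pace and stop on an object; "squeeze" is the grip in N (left out, the last holds). Time passes only in rows, so rows that repeat a pose let the fingers close. It gives the time, the measured TCP pose, the force, the opening and the grip force at its end, in the units of the state.
- env.sense(): the state, without advancing time (a new reading comes with each control period).
- env.snapshot(name): name is "scene" or "top"; returns a dict with "color" (420x560x3 uint8, red, green, blue), "depth" (420x560 float32, m along the optical axis (not along the pixel's ray), 0 where there is no reading), "fx", "fy", "cx", "cy" (pixels), "rvec" (rotation vector, rad) and "tvec" (3), from world to camera coordinates, as OpenCV has them. Camera axes: x right, y down, z forward; pixel columns grow to the right and rows downward; lengths in m; the calibration is good to about 2 mm. A picture is of the moment at which its call begins.
- env.hand_in(): hands the job in; it is judged then, once.
The state is a dict: "time_s": time; "qpos": joint angles; "joint_vel": joint speeds; "tau": joint torques, N m; "tool_pos": TCP position; "ee_rot": TCP orientation; "wrist_force": force on the tool from outside, world axes, zero at the start; "moment": the same for the moment, N m; "opening": finger opening in m; "grip_force": force on a finger pad.
Only numpy, scipy, OpenCV 4.12 (cv2) and the standard library are available. Lean on these libraries where they do the work, as an engineer would, in place of code of your own. Each camera call takes 0.05 s, during which the arm holds its last target. There are 200 camera calls.

## Working session

There is one attempt and no reset: what is moved stays moved. The work goes in short steps, Python scripts to look and compute and a tool call to move; the robot and the scene stay as the last step left them, time stands still between calls to the robot, and variables do not carry over. Pictures are saved under pics/ and viewed, at most 10 in all, crops included, and the job is handed in when it is done.

Besides the shell and the picture viewer there is one more tool, called by a JSON object that holds its "fn" and its "kwargs". servo_tool: Moves the arm, as the interface text tells. Its arguments: {"type":"object","properties":{"deltas":{"type":"array","items":{"type":"object","properties":{"wx":{"type":"number"},"wy":{"type":"number"},"wz":{"type":"number"},"x":{"type":"number"},"y":{"type":"number"},"z":{"type":"number"},"hand":{"type":"number"}}}},"squeeze":{"type":"number"}},"required":["deltas"]}

```bash
mkdir -p pics; cat > h.py <<'E'
import numpy as np, cv2
from scipy.spatial.transform import Rotation as Rn
from plant import env
def snap(n,save=None):
    s=env.snapshot(n); s['R']=cv2.Rodrigues(np.array(s['rvec'],float))[0]; s['t']=np.array(s['tvec'],float).ravel()
    if save: cv2.imwrite('pics/'+save+'.png',s['color'][:,:,::-1])
    return s
def cloud(s):
    v,u=np.mgrid[:420,:560]; d=s['depth']
    c=np.stack([(u-s['cx'])/s['fx']*d,(v-s['cy'])/s['fy']*d,d],-1)
    return (c-s['t'])@s['R']
def ray(s,u,v):
    d=np.array([(u-s['cx'])/s['fx'],(v-s['cy'])/s['fy'],1.])@s['R']; return -s['t']@s['R'],d
def onz(s,u,v,z):
    o,d=ray(s,u,v); return o+d*(z-o[2])/d[2]
def onplane(s,u,v,p,n):
    o,d=ray(s,u,v); return o+d*(((p-o)@n)/(d@n))
E
python3 - <<'E'
from h import *
a=snap('scene');b=snap('top')
cv2.imwrite('pics/a.png',a['color'][:,:,::-1]);cv2.imwrite('pics/b.png',b['color'][:,:,::-1])
np.savez('snap0.npz',**{'a_'+k:v for k,v in a.items()},**{'b_'+k:v for k,v in b.items()})
for s in (a,b): print(s['fx'],s['cx'],s['cy'],-s['t']@s['R'],s['R'][2])
st=env.sense();print(st,env.grasp_offset)
E
```

```text
544.7985132183044 269.9634201124135 214.4258624825985 [-0.54848248  0.67218929  0.86802741] [ 0.6922743  -0.4843315  -0.53495728]
534.8159886262735 277.5614879286767 215.89032522602474 [ 0.1549798  -0.01622735  1.62061752] [ 0.20719825 -0.00214453 -0.97829663]
{'time_s': 0.1, 'qpos': array([-70.74118563,  17.85852823,   0.80091784,  86.68335972,
        -0.25141184,  75.58305076,  -1.55747671]), 'joint_vel': array([-0.0144251 , -0.02607889, -0.0614541 , -0.11527261,  0.06402747,
       -0.11836363,  0.01541849]), 'tau': array([ 5.57503463e-04, -3.80855691e+01,  1.46750906e-01, -2.31240463e+01,
        1.25362031e-02,  8.05718562e-03,  7.60722941e-06]), 'tool_pos': array([0.20264139, 0.51060862, 0.23029989]), 'ee_rot': array([-1.79876938e+02,  5.59568558e-03,  1.58358262e+02]), 'wrist_force': array([ 0.51057666, -0.44670541, -0.14884909]), 'moment': array([-0.01851762, -0.05660629,  0.02525146]), 'grip_force': 0.0, 'opening': 0.08537247315763194} 0.0187
```

View pics/a.png

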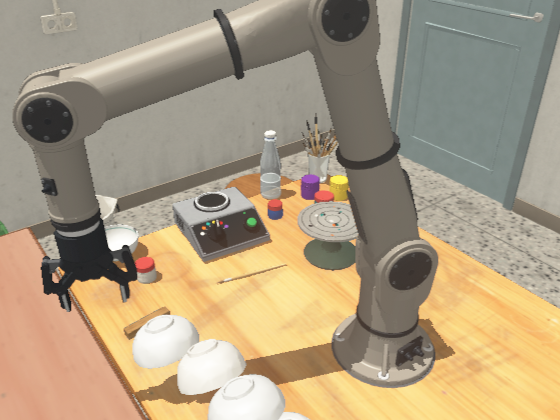

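View pics/b.png

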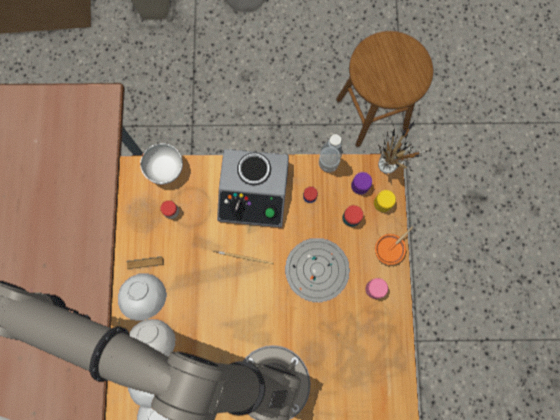

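The scene view shows the mixer at about (220,220) and the white jar at (147,270); the teal jar is hidden behind the cake stand at about (325,198). The top view shows red lids at (168,209) for the white jar, (311,195) for the blue and (353,215) for the teal. The plate is at (254,168), the knob at (238,205) and the green button at (270,213).

```bash
python3 - <<'E'
from h import *
z=np.load('snap0.npz')
a={k[2:]:z[k] for k in z.files if k[0]=='a'};b={k[2:]:z[k] for k in z.files if k[0]=='b'}
A=cv2.cvtColor(a['color'],cv2.COLOR_RGB2HSV);B=cv2.cvtColor(b['color'],cv2.COLOR_RGB2HSV)
def blobs(s,H,name,lo,hi,smin=90,vmin=50,amin=8,box=None):
    P=cloud(s)
    h=H[...,0].astype(int);m=((h>=lo)&(h<=hi)) if lo<hi else ((h>=lo)|(h<=hi))
    m=(m&(H[...,1]>smin)&(H[...,2]>vmin)).astype(np.uint8)
    if box: k=np.zeros_like(m);k[box[1]:box[3],box[0]:box[2]]=1;m*=k
    n,l,st,c=cv2.connectedComponentsWithStats(m)
    for i in range(1,n):
        if st[i,4]>=amin:
            q=P[(l==i)&(s['depth']>0)]
            print(name,c[i].round(1),st[i],np.median(q,0).round(4) if len(q) else None)
np.set_printoptions(suppress=True)
blobs(b,B,'red',172,6,150,60,40,(140,120,420,320))
blobs(b,B,'green',45,80,100,50,20,(215,140,295,235))
blobs(b,B,'teal',80,105,60,50,2,(215,180,400,235))
blobs(a,A,'green',45,80,100,50,8,(170,180,280,260))
blobs(a,A,'redS',172,6,150,60,20,(120,150,360,290))
blobs(a,A,'teal',80,100,60,50,2,(170,180,380,260))
# plane fits, mixer cloud (top)
P=cloud(b); 
for (u,v) in [(230,160),(228,185),(280,160),(280,185),(254,168),(254,174),(225,218),(275,222),(225,198),(280,200),(353,215),(311,195),(168,209),(362,183),(386,200)]:
    print((u,v),P[v,u].round(4))
def crop(s,u0,v0,u1,v1,f,n): cv2.imwrite('pics/'+n,cv2.resize(s['color'][v0:v1,u0:u1,::-1],None,fx=f,fy=f,interpolation=cv2.INTER_CUBIC))
ca=cv2.resize(a['color'][180:265,165:275,::-1],(660,510),interpolation=cv2.INTER_CUBIC)
crop(b,210,140,300,235,6,'bc.png');cv2.imwrite('pics/ac.png',ca)
# knob region depth: height of points over panel
E
```

```text
red [310.1 193.2] [304 187  13  14 138] [ 0.5581 -0.1189  0.0462]
red [168.  207.8] [161 201  15  15 178] [0.5152 0.3104 0.0491]
red [353.3 214.1] [345 206  18  18 257] [ 0.489  -0.2452  0.0619]
green [269.5 212.3] [265 207  10  11  82] [0.4965 0.0057 0.0631]
teal [234.8 194.4] [233 192   5   5  19] [0.5515 0.1075 0.0661]
teal [344.7 220.6] [343 217   5   7  10] [ 0.4753 -0.2229  0.0279]
teal [349.  224.5] [349 224   1   2   2] [ 0.4649 -0.237   0.0227]
teal [352.5 225. ] [351 225   4   1   4] [ 0.4623 -0.2468  0.0275]
green [251.3 221.8] [247 218  10   9  71] [0.4931 0.0064 0.0638]
redS [323.5 195.8] [315 191  19  11 161] [ 0.4841 -0.2416  0.062 ]
redS [274.4 204.2] [268 199  14  11 122] [ 0.5511 -0.1155  0.0457]
redS [144.3 264. ] [135 257  19  15 236] [0.5078 0.3125 0.0495]
teal [321.8 214.4] [321 214   3   2   5] [ 0.3501 -0.1189  0.1128]
teal [207.7 223.3] [206 222   5   4  15] [0.553  0.1073 0.0661]
teal [337.  224.5] [337 224   1   2   2] [ 0.2934 -0.1226  0.1101]
(230, 160) [0.6581 0.1232 0.0686]
(228, 185) [0.5772 0.1276 0.0779]
(280, 160) [ 0.6552 -0.0284  0.0739]
(280, 185) [ 0.578  -0.0277  0.0701]
(254, 168) [0.628  0.0498 0.0826]
(254, 174) [0.6094 0.0498 0.0822]
(225, 218) [0.4872 0.1403 0.0271]
(275, 222) [ 0.4715 -0.0118  0.0375]
(225, 198) [0.5442 0.1388 0.05  ]
(280, 200) [ 0.5344 -0.0274  0.0593]
(353, 215) [ 0.4864 -0.2447  0.0602]
(311, 195) [ 0.5532 -0.1219  0.043 ]
(168, 209) [0.5119 0.3103 0.0481]
(362, 183) [ 0.5861 -0.2763  0.0564]
(386, 200) [ 0.5297 -0.3438  0.0681]
```

View pics/bc.png

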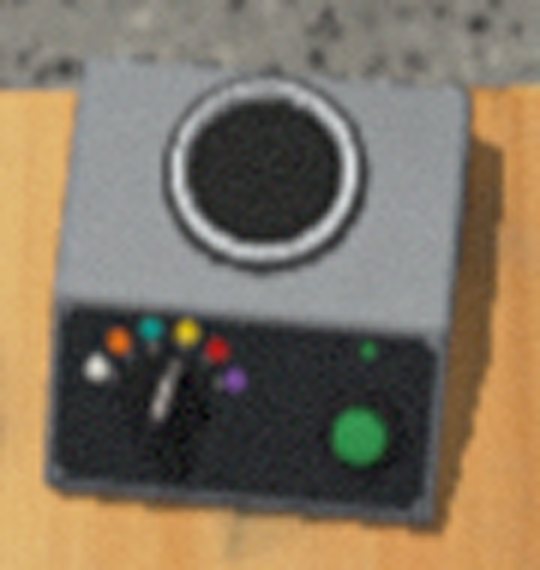

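View pics/ac.png

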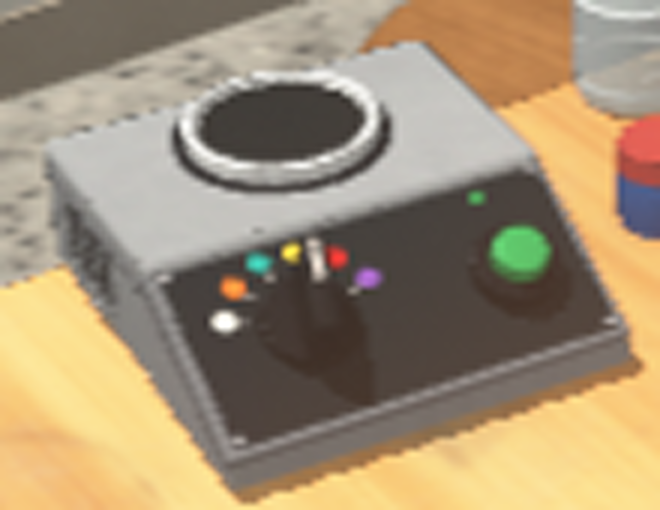

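The crops show the pointer line from about (236,209) to (240,201) in the top view, lying between yellow and red once parallax is allowed for. The six dots and the button are clear in both views.

```bash
cat > pose.py <<'E'
from h import *
from scipy.optimize import least_squares
c28,s28=np.cos(np.radians(28)),np.sin(np.radians(28))
z=np.load('snap0.npz')
a={k[2:]:z[k] for k in z.files if k[0]=='a'};b={k[2:]:z[k] for k in z.files if k[0]=='b'}
def proj(s,X):
    c=np.atleast_2d(X)@s['R'].T+s['t']; return np.c_[c[:,0]/c[:,2]*s['fx']+s['cx'],c[:,1]/c[:,2]*s['fy']+s['cy']]
pc=np.array([-107.5+52*c28,0,75-52*s28])/1000
Rp=Rn.from_euler('y',-28,degrees=True).as_matrix()   # panel x up slope
def panel2w(m,p):
    q=pc+np.asarray(p)@Rp.T; return Rn.from_euler('z',m[2]).apply(q)+[m[0],m[1],0]
th=-1.2+.48*np.arange(6)
dots=np.c_[-.005+.037*np.cos(th),.040-.037*np.sin(th),0*th]
btn=np.array([[-.005,-.06,.022]])
def crop(o,f,l): return np.array(l,float)/f+o-.5+.5/f
db=crop([210,140],6,[(98,367),(119,341),(151,328),(187,332),(217,349),(236,379)])
da=crop([165,180],6,[(225,321),(233,288),(259,263),(291,252),(337,257),(369,278)])
bb=np.array([[269.5,212.3]]);ba=np.array([[251.3,221.8]])
def res(p,which='ab'):
    r=[]
    if 'b' in which:r+=[proj(b,panel2w(p,dots))-db,proj(b,panel2w(p,btn))-bb]
    if 'a' in which:r+=[proj(a,panel2w(p,dots))-da,proj(a,panel2w(p,btn))-ba]
    return np.concatenate(r).ravel()
if __name__=='__main__':
    for w in ('a','b','ab'):
        f=least_squares(res,[.58,.05,0],args=(w,),loss='soft_l1');print(w,f.x.round(4),np.abs(f.fun).max().round(2))
    m=f.x; np.save('m.npy',m); print(f.fun.reshape(-1,2).round(1).tolist())
    n=Rn.from_euler('z',m[2]).apply(Rp@[0,0,1])
    # pointer pixels
    for s,l in ((b,[(155,418),(178,362)]),(a,[(312,242),(320,276)])):
        o,f_=([210,140],6) if s is b else ([165,180],6)
        for uv in crop(o,f_,l):
            for h in (.038,):
                w=onplane(s,*uv,panel2w(m,[0,0,h]),n)
                q=(Rn.from_euler('z',-m[2]).apply(w-[m[0],m[1],0])-pc)@Rp
                print('ptr',(q*1000).round(1))
    # plate rim top (z=.085), fit ellipse to bright pixels
    for s,bx in ((b,(230,145,280,190)),(a,(190,185,235,215))):
        g=cv2.cvtColor(s['color'],cv2.COLOR_RGB2HSV); k=(g[...,1]<25)&(g[...,2]>195)
        v,u=np.nonzero(k[bx[1]:bx[3],bx[0]:bx[2]]);u=u+bx[0];v=v+bx[1]
        P=np.array([onz(s,x,y,.085) for x,y in zip(u,v)])[:,:2]
        A=np.c_[2*P,np.ones(len(P))];r=np.linalg.lstsq(A,(P**2).sum(1),rcond=None)[0]
        print('plate',len(P),r[:2],np.sqrt(r[2]+r[:2]@r[:2]),'in mixer',Rn.from_euler('z',-m[2]).apply([r[0]-m[0],r[1]-m[1],0]))
    for s,uv in ((b,(353.3,214.1)),(a,(323.5,195.8))): print('jar',onz(s,*uv,.062))
    P=cloud(b);H=cv2.cvtColor(b['color'],cv2.COLOR_RGB2HSV)
    for nm,uv in (('purple',(362,182)),('yellow',(386,199)),('pink',(377,288))): print(nm,onz(b,*uv,.062))
E
python3 pose.py
```

```text
a [ 0.5773  0.0515 -0.186 ] 1.06
b [ 0.5797  0.0549 -0.1233] 0.52
ab [ 0.5792  0.0539 -0.1362] 1.97
[[0.1, -0.4], [0.4, -0.2], [0.4, -0.0], [0.2, 0.0], [0.1, 0.4], [-0.2, 0.5], [-0.2, -0.2], [-0.2, 0.1], [0.0, 0.1], [0.0, 0.3], [0.7, 0.4], [-0.5, 0.5], [-0.4, 0.4], [-0.3, -2.0]]
ptr [-4.6 39.6 38. ]
ptr [25.1 31.  38. ]
ptr [14.8 34.8 38. ]
ptr [-2.3 38.  38. ]
plate 31 [0.62895972 0.05130512] 0.0436319388489204 in mixer [0.0496203  0.00419787 0.        ]
plate 347 [0.61072071 0.05753174] 0.058297682999526125 in mixer [0.03070467 0.00788988 0.        ]
jar [ 0.48873091 -0.24547856  0.062     ]
jar [ 0.48470256 -0.24211195  0.062     ]
purple [ 0.58764724 -0.27546628  0.062     ]
yellow [ 0.53425884 -0.34529557  0.062     ]
pink [ 0.26928357 -0.30592404  0.062     ]
```

{"fn": "servo_tool", "kwargs": {"deltas": [{"x": -31, "y": -19, "z": 0, "hand": 1}, {"x": -31, "y": -19, "z": 0, "hand": 1}, {"x": -31, "y": -19, "z": 0, "hand": 1}, {"x": -31, "y": -19, "z": 0, "hand": 1}, {"x": -31, "y": -19, "z": 0, "hand": 1}, {"x": -31, "y": -19, "z": 0, "hand": 1}, {"x": -31, "y": -19, "z": 0, "hand": 1}, {"x": -54.2, "y": -59.6, "z": 3, "hand": 1}, {"x": -54.2, "y": -59.6, "z": 3, "hand": 1}, {"x": -54.2, "y": -59.6, "z": 3, "hand": 1}, {"x": -54.2, "y": -59.6, "z": 3, "hand": 1}, {"x": -54.2, "y": -59.6, "z": 3, "hand": 1}]}}

```text
validation failed for argument at $.de...
```

```bash
cat >> h.py <<'E'
def down(theta): # tool pointing down, closing axis at world angle theta deg
    return Rn.from_euler('xyz',[180,0,theta+90],degrees=True)
def go(pos,R=None):
    st=env.sense();C=Rn.from_euler('xyz',st['ee_rot'],degrees=True)
    R=C if R is None else R
    print('t',st['time_s'],'pos',st['tool_pos'].round(4),'rot',st['ee_rot'].round(2),'F',st['wrist_force'].round(1),'open',round(st['opening'],4),'q',st['qpos'].round(0))
    print('xyz cm',(C.inv().apply(np.array(pos)-st['tool_pos'])*100).round(2),'w',(C.inv()*R).as_rotvec().round(4))
E
python3 - <<'E'
from h import *
go([.487,-.244,.16],down(68.4));go([.487,-.244,.02],down(68.4))
E
```

```text
t 0.1 pos [0.2026 0.5106 0.2303] rot [-1.7988e+02  1.0000e-02  1.5836e+02] F [ 0.5 -0.4 -0.1] open 0.0854 q [-71.  18.   1.  87.  -0.  76.  -2.]
xyz cm [-54.26 -59.64   7.16] w [-0.0021  0.0001 -0.0007]
t 0.1 pos [0.2026 0.5106 0.2303] rot [-1.7988e+02  1.0000e-02  1.5836e+02] F [ 0.5 -0.4 -0.1] open 0.0854 q [-71.  18.   1.  87.  -0.  76.  -2.]
xyz cm [-54.26 -59.61  21.16] w [-0.0021  0.0001 -0.0007]
```

{"fn": "servo_tool", "kwargs": {"deltas": [{"x": -5, "y": -3, "z": 0, "wx": 0, "wy": 0, "wz": 0, "hand": 1}]}}

```text
time_s: 0.2
tool_pos: [0.2265, 0.4763, 0.2301]
ee_rot: [180.0, -0.3, 159.1]
wrist_force: [-0.1, 0.3, 0.9]
opening: 0.0855
grip_force: 0.0
```

{"fn": "servo_tool", "kwargs": {"deltas": [{"x": -26, "y": -16, "z": 0, "wx": 0, "wy": 0, "wz": 0, "hand": 1}, {"x": -26, "y": -16, "z": 0, "wx": 0, "wy": 0, "wz": 0, "hand": 1}, {"x": -26, "y": -16, "z": 0, "wx": 0, "wy": 0, "wz": 0, "hand": 1}, {"x": -26, "y": -16, "z": 0, "wx": 0, "wy": 0, "wz": 0, "hand": 1}, {"x": -26, "y": -16, "z": 0, "wx": 0, "wy": 0, "wz": 0, "hand": 1}, {"x": -26, "y": -16, "z": 0, "wx": 0, "wy": 0, "wz": 0, "hand": 1}, {"x": -49.2, "y": -56.6, "z": 3, "wx": 0, "wy": 0, "wz": 0, "hand": 1}, {"x": -49.2, "y": -56.6, "z": 3, "wx": 0, "wy": 0, "wz": 0, "hand": 1}, {"x": -49.2, "y": -56.6, "z": 3, "wx": 0, "wy": 0, "wz": 0, "hand": 1}, {"x": -49.2, "y": -56.6, "z": 3, "wx": 0, "wy": 0, "wz": 0, "hand": 1}, {"x": -49.2, "y": -56.6, "z": 3, "wx": 0, "wy": 0, "wz": 0, "hand": 1}, {"x": -49.2, "y": -56.6, "z": 3, "wx": 0, "wy": 0, "wz": 0, "hand": 1}]}}

```text
time_s: 1.4
tool_pos: [0.4561, -0.0668, 0.212]
ee_rot: [180.0, -0.0, 158.4]
wrist_force: [0.6, 0.1, -0.2]
opening: 0.0854
grip_force: 0.0
```

{"fn": "servo_tool", "kwargs": {"deltas": [{"x": -9.4, "y": -15.3, "z": 7, "wx": 0, "wy": 0, "wz": 0, "hand": 1}, {"x": -9.4, "y": -15.3, "z": 7, "wx": 0, "wy": 0, "wz": 0, "hand": 1}, {"x": -9.4, "y": -15.3, "z": 7, "wx": 0, "wy": 0, "wz": 0, "hand": 1}, {"x": -9.4, "y": -15.3, "z": 7, "wx": 0, "wy": 0, "wz": 0, "hand": 1}, {"x": -9.4, "y": -15.3, "z": 7, "wx": 0, "wy": 0, "wz": 0, "hand": 1}, {"x": -9.4, "y": -15.3, "z": 7, "wx": 0, "wy": 0, "wz": 0, "hand": 1}]}}

```text
time_s: 2.0
tool_pos: [0.4864, -0.2427, 0.1412]
ee_rot: [-180.0, -0.1, 158.2]
wrist_force: [0.7, 1.1, 0.2]
opening: 0.0853
grip_force: 0.0
```

```bash
python3 - <<'E'
from h import *
a=snap('scene');b=snap('top')
im=np.vstack([cv2.resize(a['color'][140:290,160:410],(500,300)),cv2.resize(b['color'][130:280,160:410],(500,300))])
cv2.imwrite('pics/c.png',im[:,:,::-1])
go([.487,-.244,.02],down(68.4))
E
```

```text
t 2.1 pos [ 0.4878 -0.2403  0.1422] rot [ 1.7992e+02 -3.0000e-02  1.5846e+02] F [-0.4  0.2  0.6] open 0.0854 q [ -1.  23.  34.  96. -14.  65. 106.]
xyz cm [-0.07 -0.39 12.22] w [ 0.0014 -0.0006  0.0011]
```

View pics/c.png

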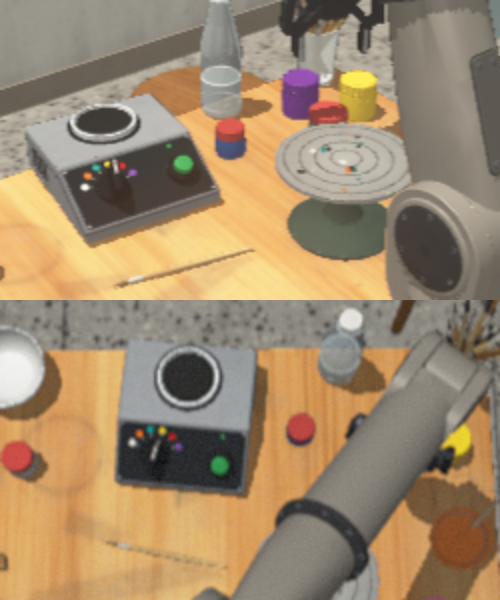

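The lower half of the picture shows the arm above the teal jar, with the mixer, knob and neighbouring jars untouched. The way down is clear.

{"fn": "servo_tool", "kwargs": {"deltas": [{"x": -0.1, "y": -0.4, "z": 4, "wx": 0, "wy": 0, "wz": 0, "hand": 1}, {"x": -0.1, "y": -0.4, "z": 8, "wx": 0, "wy": 0, "wz": 0, "hand": 1}, {"x": -0.1, "y": -0.4, "z": 11, "wx": 0, "wy": 0, "wz": 0, "hand": 1}, {"x": -0.1, "y": -0.4, "z": 12.2, "wx": 0, "wy": 0, "wz": 0, "hand": 1}, {"x": -0.1, "y": -0.4, "z": 12.2, "wx": 0, "wy": 0, "wz": 0, "hand": 1}, {"x": -0.1, "y": -0.4, "z": 12.2, "wx": 0, "wy": 0, "wz": 0, "hand": 0.5}, {"x": -0.1, "y": -0.4, "z": 12.2, "wx": 0, "wy": 0, "wz": 0, "hand": 0.5}, {"x": -0.1, "y": -0.4, "z": 12.2, "wx": 0, "wy": 0, "wz": 0, "hand": 0.4}, {"x": -0.1, "y": -0.4, "z": 12.2, "wx": 0, "wy": 0, "wz": 0, "hand": 0.4}, {"x": -0.1, "y": -0.4, "z": 12.2, "wx": 0, "wy": 0, "wz": 0, "hand": 0.4}], "squeeze": 30}}

```text
time_s: 3.1
tool_pos: [0.4888, -0.2466, 0.0226]
ee_rot: [180.0, 0.3, 158.4]
wrist_force: [-0.8, 0.7, 5.5]
opening: 0.0562
grip_force: 32.5
```

{"fn": "servo_tool", "kwargs": {"deltas": [{"x": 0, "y": 0, "z": -3, "wx": 0, "wy": 0, "wz": 0, "hand": 0.4}, {"x": 0, "y": 0, "z": -7, "wx": 0, "wy": 0, "wz": 0, "hand": 0.4}, {"x": 0, "y": 0, "z": -11, "wx": 0, "wy": 0, "wz": 0, "hand": 0.4}, {"x": -0.2, "y": 3, "z": -15, "wx": 0, "wy": 0, "wz": 0, "hand": 0.4}, {"x": -0.6, "y": 8, "z": -15, "wx": 0, "wy": 0, "wz": 0, "hand": 0.4}, {"x": -0.9, "y": 13, "z": -15, "wx": 0, "wy": 0, "wz": 0, "hand": 0.4}, {"x": -1.2, "y": 18, "z": -15, "wx": 0, "wy": 0, "wz": 0, "hand": 0.4}, {"x": -1.5, "y": 23, "z": -15, "wx": 0, "wy": 0, "wz": 0, "hand": 0.4}, {"x": -1.8, "y": 28, "z": -15, "wx": 0, "wy": 0, "wz": 0, "hand": 0.4}, {"x": -2.1, "y": 31.5, "z": -15, "wx": 0, "wy": 0, "wz": 0, "hand": 0.4}, {"x": -2.1, "y": 32.7, "z": -15, "wx": 0, "wy": 0, "wz": 0, "hand": 0.4}, {"x": -2.1, "y": 32.7, "z": -15, "wx": 0, "wy": 0, "wz": 0, "hand": 0.4}]}}

```text
time_s: 4.3
tool_pos: [0.6272, 0.0533, 0.1699]
ee_rot: [180.0, -0.0, 158.6]
wrist_force: [-0.3, -0.6, -1.1]
opening: 0.0567
grip_force: 33.3
```

```bash
python3 - <<'E'
from h import *
a=snap('scene');b=snap('top')
im=np.vstack([cv2.resize(a['color'][140:290,120:370],(500,300)),cv2.resize(b['color'][110:260,160:410],(500,300))])
cv2.imwrite('pics/d.png',im[:,:,::-1])
go([.629,.050,.1026],down(68.4)); print(env.sense()['grip_force'])
E
```

```text
t 4.4 pos [0.6264 0.0477 0.1704] rot [-1.7986e+02  1.0000e-02  1.5823e+02] F [ 0.2 -0.5 -2.3] open 0.0566 q [-25.  31.  29.  80. -15.  73.  74.]
xyz cm [-0.15  0.33  6.78] w [-0.0024  0.0002 -0.003 ]
33.3274872203765
```

View pics/d.png

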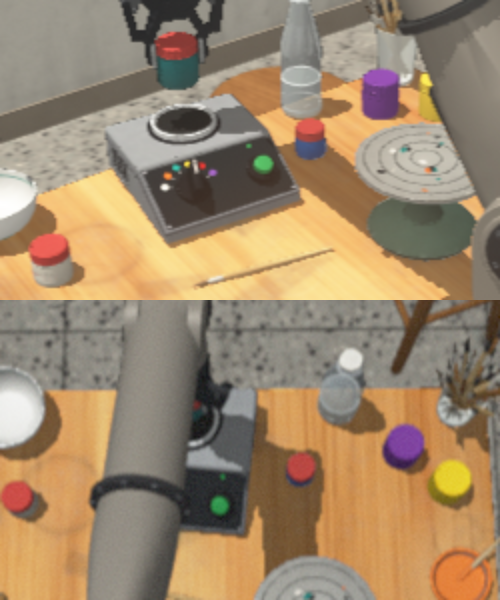

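The picture shows the teal jar with its red lid held upright above the plate, the jar at about (178,58) and the plate at (183,122) in the upper half. Next I lower it.

{"fn": "servo_tool", "kwargs": {"deltas": [{"x": -0.1, "y": 0.2, "z": 2.5, "wx": 0, "wy": 0, "wz": 0, "hand": 0.4}, {"x": -0.1, "y": 0.2, "z": 4.5, "wx": 0, "wy": 0, "wz": 0, "hand": 0.4}, {"x": -0.1, "y": 0.2, "z": 5.5, "wx": 0, "wy": 0, "wz": 0, "hand": 0.4}, {"x": -0.1, "y": 0.2, "z": 6.2, "wx": 0, "wy": 0, "wz": 0, "hand": 0.4}, {"x": -0.1, "y": 0.2, "z": 6.2, "wx": 0, "wy": 0, "wz": 0, "hand": 0.4}, {"x": -0.1, "y": 0.2, "z": 6.2, "wx": 0, "wy": 0, "wz": 0, "hand": 0.4}]}}

```text
time_s: 5.0
tool_pos: [0.6293, 0.051, 0.1093]
ee_rot: [180.0, 0.1, 158.3]
wrist_force: [0.3, -0.1, -1.5]
opening: 0.0566
grip_force: 33.3
```

```bash
python3 - <<'E'
from h import *
go([.629,.050,.1026],down(68.4)); print(env.sense()['wrist_force'])
E
```

```text
t 5.0 pos [0.6293 0.051  0.1093] rot [1.7997e+02 9.0000e-02 1.5831e+02] F [ 0.3 -0.1 -1.5] open 0.0566 q [-24.  34.  28.  84. -17.  66.  75.]
xyz cm [-0.01 -0.1   0.67] w [ 0.0004  0.0016 -0.0015]
[ 0.28201632 -0.05054736 -1.52116111]
```

{"fn": "servo_tool", "kwargs": {"deltas": [{"x": 0, "y": 0, "z": 0.15, "wx": 0, "wy": 0, "wz": 0, "hand": 0.4}, {"x": 0, "y": 0, "z": 0.3, "wx": 0, "wy": 0, "wz": 0, "hand": 0.4}, {"x": 0, "y": 0, "z": 0.4, "wx": 0, "wy": 0, "wz": 0, "hand": 0.4}, {"x": 0, "y": 0, "z": 0.5, "wx": 0, "wy": 0, "wz": 0, "hand": 0.4}, {"x": 0, "y": 0, "z": 0.55, "wx": 0, "wy": 0, "wz": 0, "hand": 0.4}, {"x": 0, "y": 0, "z": 0.6, "wx": 0, "wy": 0, "wz": 0, "hand": 0.4}, {"x": 0, "y": 0, "z": 0.6, "wx": 0, "wy": 0, "wz": 0, "hand": 0.4}]}}

```text
time_s: 5.7
tool_pos: [0.6287, 0.0518, 0.1028]
ee_rot: [180.0, -0.0, 158.4]
wrist_force: [-1.2, 0.0, 2.4]
opening: 0.0564
grip_force: 33.7
```

{"fn": "servo_tool", "kwargs": {"deltas": [{"x": 0, "y": 0, "z": 0, "wx": 0, "wy": 0, "wz": 0, "hand": 0.66}, {"x": 0, "y": 0, "z": 0, "wx": 0, "wy": 0, "wz": 0, "hand": 0.7}, {"x": 0, "y": 0, "z": 0, "wx": 0, "wy": 0, "wz": 0, "hand": 0.8}, {"x": 0, "y": 0, "z": 0, "wx": 0, "wy": 0, "wz": 0, "hand": 1}, {"x": 0, "y": 0, "z": 0, "wx": 0, "wy": 0, "wz": 0, "hand": 1}, {"x": 0, "y": 0, "z": 0, "wx": 0, "wy": 0, "wz": 0, "hand": 1}, {"x": 0, "y": 0, "z": -2, "wx": 0, "wy": 0, "wz": 0, "hand": 1}, {"x": 0, "y": 0, "z": -5, "wx": 0, "wy": 0, "wz": 0, "hand": 1}, {"x": 0, "y": 0, "z": -9, "wx": 0, "wy": 0, "wz": 0, "hand": 1}, {"x": 0, "y": 0, "z": -13, "wx": 0, "wy": 0, "wz": 0, "hand": 1}]}}

```text
time_s: 6.7
tool_pos: [0.6283, 0.0517, 0.2332]
ee_rot: [-180.0, -0.0, 158.4]
wrist_force: [1.0, -0.1, -0.2]
opening: 0.0855
grip_force: 0.0
```

```bash
cat > k.py <<'E'
from h import *; from pose import panel2w,Rp
m=np.array([.5795,.0545,-.129])
RP=Rn.from_euler('z',m[2])*Rn.from_matrix(Rp)
def tool(psi): # tool z=-panel z, closing axis (y) across bar; psi = bar angle clockwise from up slope
    R=RP*Rn.from_euler('z',-psi)       # bar x, across y, out z
    return R*Rn.from_euler('x',180,degrees=True)*Rn.from_euler('z',180,degrees=True)
E
python3 - <<'E'
from k import *
a=snap('scene');b=snap('top');np.savez('snap1.npz',**{'a_'+k:v for k,v in a.items()},**{'b_'+k:v for k,v in b.items()})
im=np.vstack([cv2.resize(a['color'][150:270,160:290],(520,480)) ])
cv2.imwrite('pics/e.png',im[:,:,::-1])
H=cv2.cvtColor(a['color'],cv2.COLOR_RGB2HSV);k=((H[...,0]>172)|(H[...,0]<6))&(H[...,1]>150)&(H[...,2]>60);k[:,:180]=0;k[:,240:]=0;k[215:]=0
v,u=np.nonzero(k);print('lid',u.mean(),v.mean(),onz(a,u.mean(),v.mean(),.142))
g=panel2w(m,[-.005,.04,.025]);print('dial_grip',g)
T=tool(.24);print('rot',T.as_euler('xyz',degrees=True))
n=RP.apply([0,0,1])
go(g+n*.12,T);go(g+n*.008,T)
E
```

```text
lid 209.29302325581395 183.52093023255813 [0.6190197  0.05711698 0.142     ]
dial_grip [0.50755337 0.10416809 0.07031381]
rot [172.79665294  27.13029601 157.11766261]
t 6.8 pos [0.6326 0.0511 0.2396] rot [179.67   0.72 158.36] F [-0.7 -0.9  0.2] open 0.0854 q [-25.  29.  30.  73. -14.  81.  73.]
xyz cm [19.12 -1.1   6.09] w [-0.1126 -0.4616 -0.0091]
t 6.8 pos [0.6326 0.0511 0.2396] rot [179.67   0.72 158.36] F [-0.7 -0.9  0.2] open 0.0854 q [-25.  29.  30.  73. -14.  81.  73.]
xyz cm [14.15  0.14 16.05] w [-0.1126 -0.4616 -0.0091]
```

View pics/e.png

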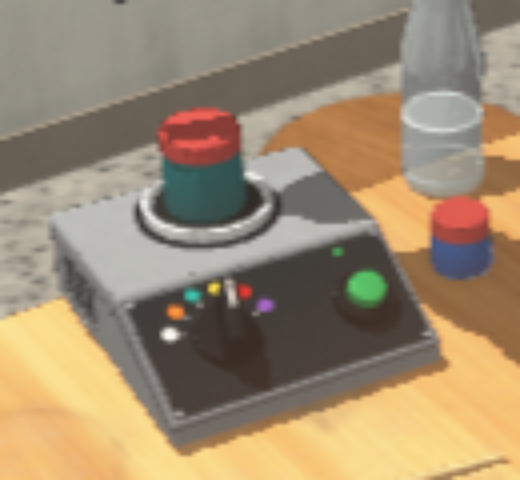

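The picture shows the teal jar standing upright inside the rim, its body at about (205,185) in the enlarged crop. The pointer still sits just right of the yellow dot, so the dial is at yellow and must turn 0.48 rad counter-clockwise.

{"fn": "servo_tool", "kwargs": {"deltas": [{"x": 19.1, "y": -1.1, "z": 3, "wx": -0.113, "wy": -0.462, "wz": -0.009, "hand": 0.6}, {"x": 19.1, "y": -1.1, "z": 6.1, "wx": -0.113, "wy": -0.462, "wz": -0.009, "hand": 0.6}, {"x": 19.1, "y": -1.1, "z": 6.1, "wx": -0.113, "wy": -0.462, "wz": -0.009, "hand": 0.6}, {"x": 19.1, "y": -1.1, "z": 6.1, "wx": -0.113, "wy": -0.462, "wz": -0.009, "hand": 0.6}, {"x": 19.1, "y": -1.1, "z": 6.1, "wx": -0.113, "wy": -0.462, "wz": -0.009, "hand": 0.6}, {"x": 19.1, "y": -1.1, "z": 6.1, "wx": -0.113, "wy": -0.462, "wz": -0.009, "hand": 0.6}, {"x": 19.1, "y": -1.1, "z": 6.1, "wx": -0.113, "wy": -0.462, "wz": -0.009, "hand": 0.6}, {"x": 19.1, "y": -1.1, "z": 6.1, "wx": -0.113, "wy": -0.462, "wz": -0.009, "hand": 0.6}]}}

```text
time_s: 7.6
tool_pos: [0.4472, 0.1121, 0.1715]
ee_rot: [173.1, 26.5, 157.3]
wrist_force: [0.9, 0.3, 0.3]
opening: 0.0512
grip_force: 0.0
```

```bash
python3 - <<'E'
from k import *
g=panel2w(m,[-.005,.04,.025]);T=tool(.24);n=RP.apply([0,0,1])
go(g+n*.12,T);go(g-n*.009,T)
# check panel surface height from depth in saved views: residual of panel points
z=np.load('snap1.npz')
for p in 'ab':
    s={k[2:]:z[k] for k in z.files if k[0]==p};P=cloud(s)
    q=(Rn.from_euler('z',-m[2]).apply(P.reshape(-1,3)-[m[0],m[1],0])-[-.0616,0,.0506])@Rp
    k=(s['depth'].ravel()>0)&(abs(q[:,0])<.045)&(q[:,1]<0.002)&(q[:,1]>-.03)&(abs(q[:,2])<.02)
    print(p,k.sum(),np.median(q[k,2]))
E
```

```text
t 7.6 pos [0.4472 0.1121 0.1715] rot [173.11  26.45 157.31] F [0.9 0.3 0.3] open 0.0512 q [-54.  -6.  24. 128.  31.  39.  18.]
xyz cm [-0.61  0.13 -0.22] w [-0.0039 -0.0121  0.0016]
t 7.6 pos [0.4472 0.1121 0.1715] rot [173.11  26.45 157.31] F [0.9 0.3 0.3] open 0.0512 q [-54.  -6.  24. 128.  31.  39.  18.]
xyz cm [-0.76  0.18 12.68] w [-0.0039 -0.0121  0.0016]
a 340 5.674590959313006e-05
b 180 -0.001856311515647143
```

{"fn": "servo_tool", "kwargs": {"deltas": [{"x": -0.7, "y": 0.15, "z": 3.5, "wx": -0.004, "wy": -0.012, "wz": 0.002, "hand": 0.6}, {"x": -0.7, "y": 0.15, "z": 7, "wx": -0.004, "wy": -0.012, "wz": 0.002, "hand": 0.6}, {"x": -0.7, "y": 0.15, "z": 9.5, "wx": -0.004, "wy": -0.012, "wz": 0.002, "hand": 0.6}, {"x": -0.7, "y": 0.15, "z": 9.5, "wx": -0.004, "wy": -0.012, "wz": 0.002, "hand": 0.6}, {"x": -0.7, "y": 0.15, "z": 9.5, "wx": -0.004, "wy": -0.012, "wz": 0.002, "hand": 0.6}]}}

```text
time_s: 8.1
tool_pos: [0.4979, 0.1041, 0.0906]
ee_rot: [172.9, 27.2, 156.9]
wrist_force: [-0.1, 0.3, 0.4]
opening: 0.0512
grip_force: 0.0
```

```bash
python3 - <<'E'
from k import *
g=panel2w(m,[-.005,.04,.025]);T=tool(.24);n=RP.apply([0,0,1])
go(g-n*.009,T)
a=snap('scene');cv2.imwrite('pics/f.png',cv2.resize(a['color'][150:270,160:290],(520,480))[:,:,::-1])
E
```

```text
t 8.1 pos [0.4979 0.1041 0.0906] rot [172.88  27.18 156.94] F [-0.1  0.3  0.4] open 0.0512 q [-50.   8.  29. 130.  29.  21.  21.]
xyz cm [0.14 0.11 3.14] w [-0.0028  0.0013 -0.0026]
```

View pics/f.png

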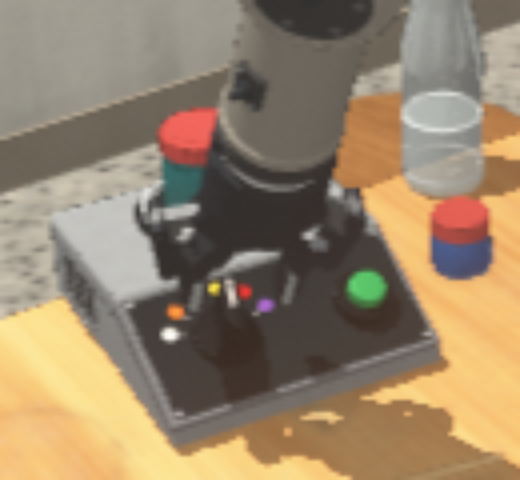

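The picture shows the open fingertips at about (195,295) and (290,290), straddling the knob's bar, with the pointer at (232,293) midway. I continue straight down the axis.

{"fn": "servo_tool", "kwargs": {"deltas": [{"x": 0.1, "y": 0.1, "z": 1, "wx": 0, "wy": 0, "wz": 0, "hand": 0.6}, {"x": 0.1, "y": 0.1, "z": 2, "wx": 0, "wy": 0, "wz": 0, "hand": 0.6}, {"x": 0.1, "y": 0.1, "z": 2.7, "wx": 0, "wy": 0, "wz": 0, "hand": 0.6}, {"x": 0.1, "y": 0.1, "z": 3.1, "wx": 0, "wy": 0, "wz": 0, "hand": 0.6}, {"x": 0.1, "y": 0.1, "z": 3.1, "wx": 0, "wy": 0, "wz": 0, "hand": 0.6}]}}

```text
time_s: 8.65
tool_pos: [0.5108, 0.1046, 0.0628]
ee_rot: [172.8, 27.1, 157.0]
wrist_force: [0.2, -0.2, -0.6]
opening: 0.0511
grip_force: 0.0
```

```bash
python3 - <<'E'
from k import *
g=panel2w(m,[-.005,.04,.025]);T=tool(.24);n=RP.apply([0,0,1])
go(g-n*.009,T)
E
```

```text
t 8.65 pos [0.5108 0.1046 0.0628] rot [172.79  27.13 157.03] F [ 0.2 -0.2 -0.6] open 0.0511 q [-48.  13.  28. 130.  28.  15.  22.]
xyz cm [-0.09 -0.06  0.08] w [-0.0006  0.0002 -0.0014]
```

{"fn": "servo_tool", "kwargs": {"deltas": [{"x": -0.05, "y": 0, "z": 0.05, "wx": 0, "wy": 0, "wz": 0, "hand": 0.3}, {"x": -0.05, "y": 0, "z": 0.05, "wx": 0, "wy": 0, "wz": 0, "hand": 0.2}, {"x": -0.05, "y": 0, "z": 0.05, "wx": 0, "wy": 0, "wz": 0, "hand": 0.1}, {"x": -0.05, "y": 0, "z": 0.05, "wx": 0, "wy": 0, "wz": 0, "hand": 0.05}, {"x": -0.05, "y": 0, "z": 0.05, "wx": 0, "wy": 0, "wz": 0, "hand": 0.05}, {"x": -0.05, "y": 0, "z": 0.05, "wx": 0, "wy": 0, "wz": 0, "hand": 0.05}], "squeeze": 20}}

```text
time_s: 9.25
tool_pos: [0.5108, 0.1035, 0.0624]
ee_rot: [172.9, 27.1, 157.0]
wrist_force: [-4.5, -1.7, 6.3]
opening: 0.013
grip_force: 25.2
```

```bash
python3 - <<'E'
from k import *
g=panel2w(m,[-.005,.04,.025]);T=tool(.24)
go(g,T);go(g,tool(-.24)); s=env.sense();print(s['moment'],s['grip_force'])
E
```

```text
t 9.25 pos [0.5108 0.1035 0.0624] rot [172.86  27.1  157.01] F [-4.5 -1.7  6.3] open 0.013 q [-48.  13.  28. 130.  27.  15.  22.]
xyz cm [-0.07  0.04 -0.85] w [-0.002  -0.0003 -0.0017]
t 9.25 pos [0.5108 0.1035 0.0624] rot [172.86  27.1  157.01] F [-4.5 -1.7  6.3] open 0.013 q [-48.  13.  28. 130.  27.  15.  22.]
xyz cm [-0.07  0.04 -0.85] w [-0.0019 -0.0008 -0.4817]
[-0.19897101  0.59754604 -0.10544288] 25.213247537612915
```

{"fn": "servo_tool", "kwargs": {"deltas": [{"x": 0, "y": 0, "z": -0.1, "wx": 0, "wy": 0, "wz": -0.1, "hand": 0.05}, {"x": 0, "y": 0, "z": -0.1, "wx": 0, "wy": 0, "wz": -0.2, "hand": 0.05}, {"x": 0, "y": 0, "z": -0.1, "wx": 0, "wy": 0, "wz": -0.3, "hand": 0.05}, {"x": 0, "y": 0, "z": -0.1, "wx": 0, "wy": 0, "wz": -0.4, "hand": 0.05}, {"x": 0, "y": 0, "z": -0.1, "wx": 0, "wy": 0, "wz": -0.48, "hand": 0.05}, {"x": 0, "y": 0, "z": -0.1, "wx": 0, "wy": 0, "wz": -0.48, "hand": 0.05}, {"x": 0, "y": 0, "z": -0.1, "wx": 0, "wy": 0, "wz": -0.48, "hand": 0.05}]}}

```text
time_s: 9.95
tool_pos: [0.5107, 0.1031, 0.0625]
ee_rot: [-172.7, 27.1, -172.0]
wrist_force: [4.1, -2.4, -7.1]
opening: 0.0122
grip_force: 23.1
```

```bash
python3 - <<'E'
from k import *
g=panel2w(m,[-.005,.04,.025]);go(g,tool(-.24)); s=env.sense();print(s['moment'],s['grip_force'])
E
```

```text
t 9.95 pos [0.5107 0.1031 0.0625] rot [-172.71   27.05 -172.02] F [ 4.1 -2.4 -7.1] open 0.0122 q [-42.  13.  21. 130.  33.  16.  44.]
xyz cm [-0.09  0.05 -0.84] w [-0.0025 -0.0016 -0.0017]
[-0.07516887  0.19167179  0.01171314] 23.10679256916046
```

{"fn": "servo_tool", "kwargs": {"deltas": [{"x": 0, "y": 0, "z": 0, "wx": 0, "wy": 0, "wz": 0, "hand": 0.3}, {"x": 0, "y": 0, "z": 0, "wx": 0, "wy": 0, "wz": 0, "hand": 0.5}, {"x": 0, "y": 0, "z": 0, "wx": 0, "wy": 0, "wz": 0, "hand": 0.5}, {"x": 0, "y": 0, "z": 0, "wx": 0, "wy": 0, "wz": 0, "hand": 0.5}, {"x": 0, "y": 0, "z": -2, "wx": 0, "wy": 0, "wz": 0, "hand": 0.5}, {"x": 0, "y": 0, "z": -6, "wx": 0, "wy": 0, "wz": 0, "hand": 0.5}, {"x": 0, "y": 0, "z": -10, "wx": 0, "wy": 0, "wz": 0, "hand": 0.5}, {"x": 0, "y": 0, "z": -12, "wx": 0, "wy": 0, "wz": 0, "hand": 0}, {"x": 0, "y": -5, "z": -12, "wx": 0, "wy": 0, "wz": 0, "hand": 0}, {"x": 0, "y": -10, "z": -12, "wx": 0, "wy": 0, "wz": 0, "hand": 0}, {"x": 0, "y": -10, "z": -12, "wx": 0, "wy": 0, "wz": 0, "hand": 0}]}}

```text
time_s: 11.05
tool_pos: [0.463, 0.006, 0.1812]
ee_rot: [-172.9, 27.2, -172.7]
wrist_force: [-0.2, -0.0, -0.0]
opening: -0.0
grip_force: 0.0
```

```bash
python3 - <<'E'
from k import *
a=snap('scene');b=snap('top')
cv2.imwrite('pics/g.png',np.hstack([cv2.resize(a['color'][190:250,165:245],(400,300),interpolation=2),cv2.resize(b['color'][180:240,210:290],(400,300),interpolation=2)])[:,:,::-1])
s0=panel2w(m,[-.005,-.06,.022]);n=RP.apply([0,0,1]);print(s0)
go(s0+n*.03,tool(0));go(s0+n*.03,tool(-.24))
E
```

```text
[0.49608583 0.0048178  0.06766497]
t 11.15 pos [0.463  0.0116 0.1806] rot [-172.9    27.16 -172.22] F [-0.6  0.4 -0.2] open 0.0003 q [-41. -10.  28. 130.  25.  35.  66.]
xyz cm [2.32 0.31 8.55] w [-8.00e-04  1.00e-04  2.35e-01]
t 11.15 pos [0.463  0.0116 0.1806] rot [-172.9    27.16 -172.22] F [-0.6  0.4 -0.2] open 0.0003 q [-41. -10.  28. 130.  25.  35.  66.]
xyz cm [2.32 0.31 8.55] w [-0.0008 -0.     -0.005 ]
```

View pics/g.png

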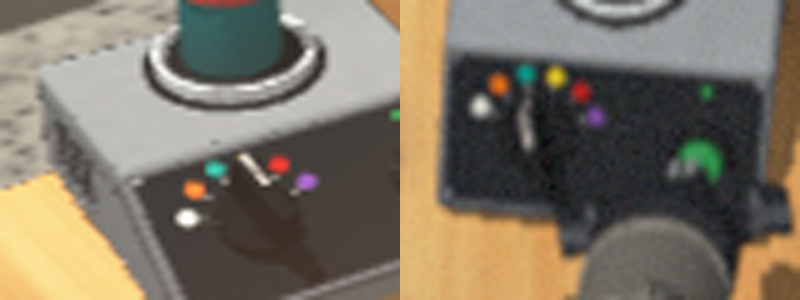

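The picture shows the pointer line from (240,154) to (267,184) in the left half and from (525,90) to (529,148) in the right half, apparently towards teal. I check the angle in numbers.

```bash
python3 - <<'E'
from k import *; import pose
n=RP.apply([0,0,1]);z=np.load('snap0.npz')
a=pose.a;b=pose.b
def q(s,uv,h):
    w=onplane(s,*uv,panel2w(m,[0,0,h]),n);return RP.inv().apply(w-panel2w(m,[0,0,0]))*1000
def ang(s,o,l):
    p=[q(s,np.array(x)/5+o-.4,.038) for x in l];d=p[0]-p[1];print(p[0].round(1),p[1].round(1),'dial',1.2+np.arctan2(-d[1],d[0]))
ang(a,[165,190],[(240,154),(267,184)]);ang(b,[210,180],[(125,90),(129,148)])
print('btn b',q(b,(269.5,212.3),.022),'a',q(a,(251.3,220.8),.022))
E
```

```text
[16.7 45.3 38. ] [-4.7 38.7 38. ] dial 0.9022357078032901
[30.4 45.  38. ] [-4.4 39.6 38. ] dial 1.0476379817092205
btn b [ -6.03128718 -60.69383646  22.        ] a [ -8.49197752 -59.84510522  22.        ]
```

Two views give a mean of 0.97, so the dial is on teal (0.96). Next is the button.

{"fn": "servo_tool", "kwargs": {"deltas": [{"x": 2.3, "y": 0.3, "z": 4, "wx": 0, "wy": 0, "wz": 0, "hand": 0}, {"x": 2.3, "y": 0.3, "z": 7, "wx": 0, "wy": 0, "wz": 0, "hand": 0}, {"x": 2.3, "y": 0.3, "z": 9, "wx": 0, "wy": 0, "wz": 0, "hand": 0}, {"x": 2.3, "y": 0.3, "z": 9, "wx": 0, "wy": 0, "wz": 0, "hand": 0}, {"x": 2.3, "y": 0.3, "z": 9, "wx": 0, "wy": 0, "wz": 0, "hand": 0}]}}

```text
time_s: 11.65
tool_pos: [0.484, 0.0083, 0.0896]
ee_rot: [-172.7, 27.0, -171.8]
wrist_force: [0.1, 0.4, -0.3]
opening: 0.0004
grip_force: 0.0
```

```bash
python3 - <<'E'
from k import *
s0=panel2w(m,[-.0055,-.06,.022]);go(s0,tool(-.24))
E
```

```text
t 11.65 pos [0.484  0.0083 0.0896] rot [-172.75   27.01 -171.84] F [ 0.1  0.4 -0.3] open 0.0004 q [-39.   4.  32. 135.  18.  16.  72.]
xyz cm [ 0.02 -0.19  2.52] w [-0.0004 -0.0019  0.0012]
```

{"fn": "servo_tool", "kwargs": {"deltas": [{"x": 0, "y": -0.2, "z": 0.5, "wx": 0, "wy": 0.12, "wz": 0, "hand": 0}, {"x": 0, "y": -0.2, "z": 1.2, "wx": 0, "wy": 0.12, "wz": 0, "hand": 0}, {"x": 0, "y": -0.2, "z": 1.9, "wx": 0, "wy": 0.12, "wz": 0, "hand": 0}, {"x": 0, "y": -0.2, "z": 2.3, "wx": 0, "wy": 0.12, "wz": 0, "hand": 0}, {"x": 0, "y": -0.2, "z": 2.6, "wx": 0, "wy": 0.12, "wz": 0, "hand": 0}, {"x": 0, "y": -0.2, "z": 2.8, "wx": 0, "wy": 0.12, "wz": 0, "hand": 0}, {"x": 0, "y": -0.2, "z": 2.8, "wx": 0, "wy": 0.12, "wz": 0, "hand": 0}]}}

```text
time_s: 12.35
tool_pos: [0.4966, 0.0034, 0.0649]
ee_rot: [-173.2, 20.2, -172.9]
wrist_force: [-1.9, -0.3, 2.4]
opening: -0.0002
grip_force: 1.2
```

```bash
python3 - <<'E'
from k import *
s0=panel2w(m,[-.0055,-.06,.022]);n=RP.apply([0,0,1]);go(s0-n*.008);s=env.sense();print('along n mm',(s['tool_pos']-s0)@n*1000,'Fn',s['wrist_force']@n)
E
```

```text
t 12.35 pos [0.4966 0.0034 0.0649] rot [-173.16   20.19 -172.91] F [-1.9 -0.3  2.4] open -0.0002 q [-33.  11.  28. 128.   3.  22.  87.]
xyz cm [-0.12  0.12  0.51] w [0. 0. 0.]
along n mm -2.7603517238648423 Fn 3.013443655004557
```

{"fn": "servo_tool", "kwargs": {"deltas": [{"x": -0.02, "y": 0, "z": 0.2, "wx": 0, "wy": 0, "wz": 0, "hand": 0}, {"x": -0.05, "y": 0, "z": 0.4, "wx": 0, "wy": 0, "wz": 0, "hand": 0}, {"x": -0.06, "y": 0, "z": 0.5, "wx": 0, "wy": 0, "wz": 0, "hand": 0}, {"x": -0.07, "y": 0, "z": 0.6, "wx": 0, "wy": 0, "wz": 0, "hand": 0}, {"x": -0.07, "y": 0, "z": 0.6, "wx": 0, "wy": 0, "wz": 0, "hand": 0}, {"x": -0.07, "y": 0, "z": 0.6, "wx": 0, "wy": 0, "wz": 0, "hand": 0}]}}

```text
time_s: 12.95
tool_pos: [0.499, 0.0033, 0.0606]
ee_rot: [-173.2, 20.2, -172.9]
wrist_force: [-14.6, 0.6, 19.5]
opening: -0.0003
grip_force: 12.2
```

```bash
python3 - <<'E'
from k import *
s0=panel2w(m,[-.0055,-.06,.022]);n=RP.apply([0,0,1]);go(s0-n*.008);s=env.sense();print('along n mm',(s['tool_pos']-s0)@n*1000,'Fn',s['wrist_force']@n)
E
```

```text
t 12.95 pos [0.499  0.0033 0.0606] rot [-173.23   20.15 -172.95] F [-14.6   0.6  19.5] open -0.0003 q [-32.  12.  28. 128.   2.  21.  88.]
xyz cm [-0.05  0.11  0.02] w [0. 0. 0.]
along n mm -7.710928091520459 Fn 24.061202646571996
```

The force has risen to 24 N, well over the 5 N needed, so the button is fully in. I back straight out and rise clear.

{"fn": "servo_tool", "kwargs": {"deltas": [{"x": 0.07, "y": 0, "z": -0.6, "wx": 0, "wy": 0, "wz": 0, "hand": 0}, {"x": 0.2, "y": 0, "z": -2, "wx": 0, "wy": 0, "wz": 0, "hand": 0}, {"x": 0.5, "y": 0, "z": -5, "wx": 0, "wy": 0, "wz": 0, "hand": 0}, {"x": 0.5, "y": 0, "z": -10, "wx": 0, "wy": 0, "wz": 0, "hand": 0}, {"x": 0.5, "y": -5, "z": -13, "wx": 0, "wy": 0, "wz": 0, "hand": 0}, {"x": 0.5, "y": -10, "z": -15, "wx": 0, "wy": 0, "wz": 0, "hand": 0}, {"x": 0.5, "y": -12, "z": -15, "wx": 0, "wy": 0, "wz": 0, "hand": 0}, {"x": 0.5, "y": -12, "z": -15, "wx": 0, "wy": 0, "wz": 0, "hand": 0}]}}

```text
time_s: 13.75
tool_pos: [0.454, -0.1102, 0.2146]
ee_rot: [-173.2, 20.7, -173.4]
wrist_force: [0.7, 0.6, 0.4]
opening: -0.0003
grip_force: 0.0
```

```bash
python3 - <<'E'
from k import *
a=snap('scene');b=snap('top')
cv2.imwrite('pics/h.png',np.hstack([cv2.resize(a['color'][150:270,150:310],(400,300),interpolation=2),cv2.resize(b['color'][130:250,190:350],(400,300),interpolation=2)])[:,:,::-1])
H=cv2.cvtColor(a['color'],cv2.COLOR_RGB2HSV);k=(H[...,0]>45)&(H[...,0]<80)&(H[...,1]>100)&(H[...,2]>50);k[:,:245]=0;k[:,262:]=0;k[:216]=0;k[232:]=0
v,u=np.nonzero(k);print('green',len(u),u.mean(),v.mean()); go([.5,0,.2])
E
```

```text
green 72 251.26388888888889 221.83333333333334
t 13.85 pos [ 0.4527 -0.1054  0.2121] rot [-173.2    20.41 -173.03] F [-0.6 -0.2 -0.4] open -0.0003 q [-37. -11.  42. 121.  13.  46.  94.]
xyz cm [-5.18 10.2   2.02] w [0. 0. 0.]
```

View pics/h.png

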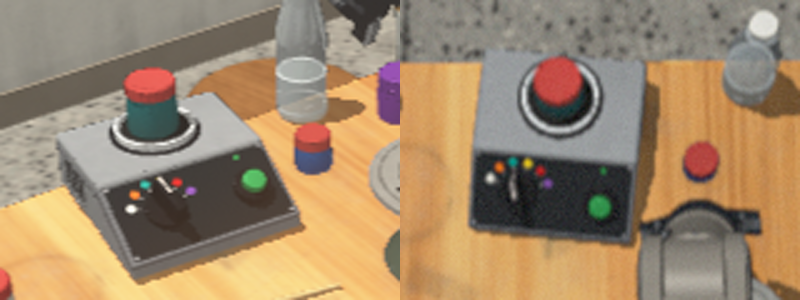

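The picture shows the teal jar upright inside the rim at about (150,100) on the left, and the pointer at the teal dot at (514,185) on the right. The button is back out, with the same centroid as before the press, and the bystanders near the mixer are in place.

```bash
python3 -c "
from plant import env
print(env.hand_in())"
```

```text
the job is handed in; nothing more can be done
None
```

The job is done and handed in: the teal jar stands upright on the mixer plate, the knob is clicked in at teal, and after that the start button was pressed fully in and came back out, in about 14 s of the 54 s allowed.

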